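# Time and lock the drive pulley of the mahjong table

## Robot

A 6-joint arm with a two-finger parallel gripper is mounted at the origin on the work surface. World frame = base frame: x ahead of the robot, y to its left, z up, the work surface at z = 0. Lengths are in m, angles in degrees, forces in N, time in s.
With the tool pointing down it reaches from about 0.375 to 0.9 m from the base axis. Payload 3.1 kg.
Tool frame: the origin (TCP) lies on the centre line of the jaws, within the pads' length; the fingertips stand finger_overhang ahead of it and the grasp point (between the pads) lies 5 mm behind it (finger_overhang is the distance from the TCP to the fingertips, in m); z points along the fingers, y is the line along which they close (so a half turn about z gives the same grasp; the last joint's range is limited). The gripper opens to 87 mm and grips with 3 to 60 N. Pads are 19 mm wide; open, the fingers measure 117 mm over their backs; the gripper's body (75 mm by 190 mm) begins 51 mm behind the grasp point.
Start: joints at [-10.227, 30.224, 82.088, -0, 67.689, -10.227], TCP at [0.625, 0, 0.208] pointing down, gripper open.
Joint ranges: [-176.69, 176.69], [-43.24, 126.21], [12.49, 139.97], [-82, 262], [0, 151.66], [-163.58, 163.58]. Speed limits (degrees/s): [159.86, 159.86, 180, 180, 180, 180].

## Interface

Orientations are given as a 3x3 rotation matrix whose columns are the frame's x, y, z axes.
In Python, from rig import read_state, capture, calibration, hand_in, finger_overhang gives the robot as it stands.
- The arm moves only by the tool send_rows, never from a script. Its argument "plan" is a list of rows, each a list of 5 numbers: the closure in counts, from 0 (fully open) to 255 (shut), then the shift along the tool's x, y, z in m, then the turn about the tool's z in rad. A call has 1 to 20 rows; each row shifts and turns the commanded pose from where the row before left it, along the tool's axes as they then stand; what a row does not reach is not made up. A row lasts 1/12 s, in which the tool goes at most 41.7 mm and 7.16 degrees, less where a joint would pass 70% of its speed; a pose out of reach is approached as far as the arm can. A call is refused whole if a number of a shift passes 0.0417 or a number of a turn 0.125, either way. A call with a gripper value outside its range is refused whole. The fingers move at their own pace and stop on an object; the grip force is fixed at half the most. Time passes only in rows, so rows that do not move let the fingers close. It gives the time, the measured TCP pose, the force, the opening and the grip force at its end, in the units of the state.
- read_state(): the state, without advancing time (a new reading comes with each control period).
- capture(name): name is "scene" or "side" or "wrist"; returns (picture, depth): 480x640x3 uint8, blue, green, red; 480x640 float32, m along the optical axis (not along the pixel's ray), 0 where there is no reading.
- calibration(name): a dict with "fx", "fy", "cx", "cy" (pixels), "xyz" and "rotation" of the camera in the world. Camera axes: x right, y down, z forward; pixel columns grow to the right and rows downward; lengths in m; the calibration is good to about 2 mm. The wrist camera is an equidistant fisheye: a pixel r from the principal point sees the ray r / f radians off the axis. A picture is of the moment at which its call begins: read the wrist's pose just before it. calibration takes no time and is no camera call; for the wrist camera it gives the pose at the moment of the call.
- hand_in(): hands the job in; it is judged then, once.
The state is a dict: "time_s": time; "joint_positions": joint angles; "qvel": joint speeds; "tau": joint torques, N m; "position": TCP position; "tcp_rot": TCP orientation; "force": force on the tool from outside, world axes, zero at the start; "moment": the same for the moment, N m; "opening": opening from 0.0 (shut) to 1.0 (fully open); "grasp_force": force on a finger pad.
Only numpy, scipy, OpenCV 4.12 (cv2) and the standard library are available. Lean on these libraries where they do the work, as an engineer would, in place of code of your own. Each camera call takes 0.05 s, during which the arm holds its last target. There are 200 camera calls.

## Task

The drive unit of the automatic mahjong table lies on the side counter to be timed. With a light press on the flat rim of its sprung pulley, turn the pulley until the engraved line faces the fixed pointer, then slide the T-shaped locking key fully home into the pulley's notch and let go. Press only gently on the unit, and leave the other things on the counter where they are.

Things in the scene. Friction and masses are not known exactly. Their poses are not given: they have to be found in the camera images.
- unit: The fixed drive unit: aluminium base plate 200 x 320 mm, 12 mm thick, flat on the counter. Origin at z = 0 exactly under the pulley's vertical axis; plate from x -100 to +100, y -195 to +125 mm; z up. A grey terminal box stands at x 84 to 104, y -150 to -50, top 42 mm. A push or press of the robot on the unit or its pulley of more than 17 N harms it.
- axis (a point): Fixed point on the pulley's axis, 60 mm above the counter, axes as the unit's. The pulley: flat aluminium disc, 150 mm diameter, 24 mm thick, in a steel guard ring (inner radius 80, outer 86, top 44 mm above the counter). Its smooth top face, free to press from radius 20 to 70 mm, rests 0 to 12 mm BELOW this point: how far is not measured and differs each time.
- pulley (a joint): Angle of the pulley, rad, counter-clockwise from above; 0 = the engraved line (4 x 50 mm, radial, on the top face) faces the pointer. Starts at 0.5 to 1.5. Sprung: sinks 0.4 mm per N pressed, stop at 9 mm. Friction 0.17 N m: a fingertip dragged round at radius 50 mm turns it only when pressed down with about 7 N or more (10 to 11 N is good), else slips. Stays where left.
- pointer (a point): Tip of the fixed steel pointer, at x 0, y +80.5, z 66.5 mm in the unit's frame, aiming at the pulley's axis; its post is 16 mm wide and reaches out to y +112 mm, top 69 mm.
- key_home (a point): Fixed point in the unit where the post's centre (point key_post) is when the key is fully home: x 0, y -136, z 62 mm in the unit's frame; +y is the way in. The key's bed, 37 mm above the counter, runs along y from -88 to -182 mm, with guide walls 8 mm high, 16.4 mm apart, at y -90 to -130 mm. The pulley's notch, 18 mm wide and 17 deep, is opposite its engraved line.
- key_post (a point): Centre, half-way up, of the upright post (12 x 12 mm, foot 47 and top 77 mm above the counter) of the loose steel key, 0.1 to 0.17 kg, 26 to 34 mm short of home along the unit's y. A bar 14 mm wide, 10 high, 70 long points at the pulley; under the post lies a cross head 34 x 12 x 10 mm that meets the guide walls when home. Enters only if the notch faces it within 0.1 rad.
- tile_rack: Bystander: slotted bamboo rack 70 x 340 mm, 50 mm high with tiles, beyond the unit; origin at the centre of its underside.
- chip_tin: Bystander: stainless steel chip tin 110 x 170 x 54 mm with a sliding lid; origin under its centre.
- tea_cup: Bystander: inverted porcelain tea cup, 72 mm wide, 58 mm high; origin under its centre.
- dice_cup: Bystander: open dice cup, 76 mm wide, 85 mm high; origin under its centre.
- fan_clip: Bystander: plastic clip 50 x 24 x 24 mm, on the counter close to the unit's robot side; origin under its centre.
- mahjong_tile: Bystander: a mahjong tile 20 x 26 x 30 mm, on the counter near the unit; origin under its centre.
- die: Bystander: a die of 16 mm lying on a corner of the unit's base plate; origin at the centre of its underside.
Not all that is in view belongs to the job. What is meant by the part that bears key_post is not blue or green, and is the smaller of those in its own colour.

How it is judged:
By the outcome, as a careful person would: the job done as asked, in the order asked, and still so for the second after the job is handed in, with the robot touching nothing.
It also fails if it takes over 54 s, if anything falls off the work surface, if the arm or the gripper's body presses on something with over 40 N, if the wrist force passes 120 N, or if a joint passes its speed limit or range.

## Working session

There is one attempt and no reset: what is moved stays moved. The work goes in short steps, Python scripts to look and compute and a tool call to move; the robot and the scene stay as the last step left them, time stands still between calls to the robot, and variables do not carry over. Pictures are saved under pics/ and viewed, at most 10 in all, crops included, and the job is handed in when it is done.

Besides the shell and the picture viewer there is one more tool, called in YAML: its name, and indented under it one key for each argument. send_rows: Moves the arm, as the interface text tells. Its arguments: {"type":"object","properties":{"plan":{"type":"array","items":{"type":"array","items":{"type":"number"}}}},"required":["plan"]}

```bash
ls; mkdir -p pics; python3 - <<'E'
from rig import *
import cv2,numpy as np
s=read_state();print(s, finger_overhang if not callable(finger_overhang) else finger_overhang())
for n in("scene","side","wrist"):
    c=calibration(n);print(n,c)
    im,d=capture(n);np.savez(f"pics/{n}0.npz",im=im,d=d,**{k:np.array(v) for k,v in c.items() if not isinstance(v,str)});cv2.imwrite(f"pics/{n}0.png",im)
E
```

```text
pics
{'time_s': 0.0, 'joint_positions': array([-1.02262420e+01,  3.02809087e+01,  8.21566713e+01, -9.34093122e-04,
        6.76873313e+01, -1.02277484e+01]), 'qvel': array([-0.0440729 ,  0.03413142,  0.02490541, -0.09560226,  0.01631033,
        0.02175559]), 'tau': array([-5.45745443e-04, -4.40045428e+01, -1.76593530e+01,  6.32597599e-02,
        5.83207863e-02, -1.53719384e-04]), 'position': array([6.24240933e-01, 1.73006872e-04, 2.07449241e-01]), 'tcp_rot': array([[-3.20981732e-05,  9.99997692e-01, -2.14815511e-03],
       [ 9.99999930e-01,  3.28977991e-05,  3.72204137e-04],
       [ 3.72273948e-04, -2.14814301e-03, -9.99997623e-01]]), 'force': array([-0.10009211,  0.54561757, -0.88864176]), 'moment': array([-0.01032873,  0.00189058, -0.01464776]), 'grasp_force': 0.0, 'opening': 0.9982502761558312} 0.014
scene {'fx': 586.7473676944797, 'fy': 586.7473676944797, 'cx': 323.0731573847529, 'cy': 235.40793873574103, 'xyz': array([ 1.08325481, -0.70461059,  1.19994815]), 'rotation': array([[ 7.78102957e-01,  4.98879340e-01, -3.81674197e-01],
       [ 6.28136369e-01, -6.18663024e-01,  4.71911820e-01],
       [-7.00655452e-04, -6.06939426e-01, -7.94747785e-01]])}
side {'fx': 508.55992905125754, 'fy': 508.55992905125754, 'cx': 324.98208404936133, 'cy': 241.28249866845223, 'xyz': array([0.36787089, 0.81961236, 0.99467321]), 'rotation': array([[-0.98377468, -0.13089078,  0.12269874],
       [-0.17936133,  0.73321023, -0.65592093],
       [-0.00410997, -0.66728581, -0.74479041]])}
wrist {'fx': 371.64829954431775, 'fy': 371.64829954431775, 'cx': 316.84391963278523, 'cy': 237.52051919779768, 'xyz': array([0.62531015, 0.07389446, 0.38288806]), 'rotation': array([[ 9.99997983e-01,  7.45906192e-04, -1.86490475e-03],
       [ 2.21761149e-04, -9.63811848e-01, -2.66583333e-01],
       [-1.99626345e-03,  2.66582381e-01, -9.63810069e-01]])}
```

View pics/scene0.png

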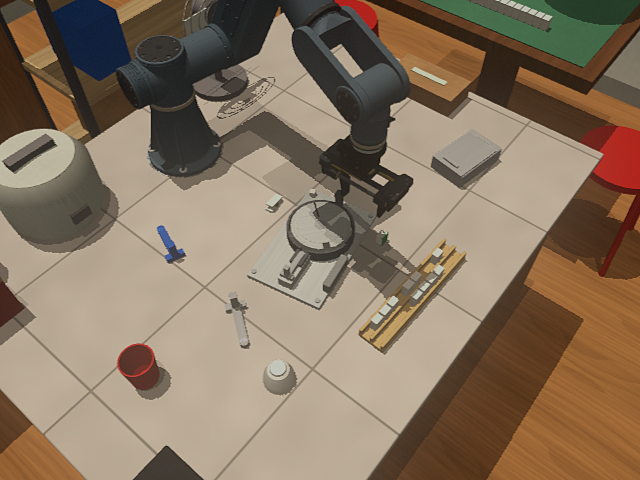

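View pics/wrist0.png

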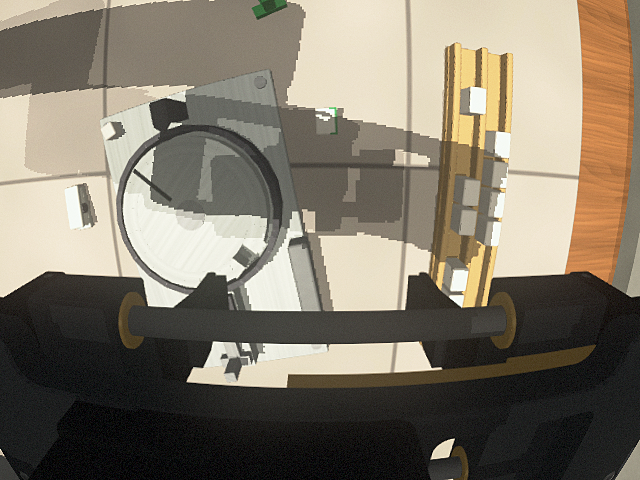

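The scene view shows the unit at about (315,250), its pulley at (320,228), and a steel T-key on the bed at (293,268). A second, longer steel T lies loose at (237,320), and there is a blue one at (170,243). In the wrist view the pulley is at (200,207), the engraved line at (152,185), the pointer post at (168,112), the notch at (245,255) and the key at (233,355). A green T is at (268,8).

```bash
cat > h.py <<'E'
import numpy as np,cv2
from rig import *
def rays(c,u,v,n):
    x=(u-c['cx'])/c['fx'];y=(v-c['cy'])/c['fy']
    if n!='wrist': r=np.stack([x,y,np.ones_like(x)],-1)
    else:
        t=np.hypot(x,y);k=np.tan(t)/np.maximum(t,1e-9);r=np.stack([x*k,y*k,np.ones_like(x)],-1)
    return r@np.array(c['rotation']).T
def cloud(c,d,n):
    v,u=np.mgrid[0:480,0:640].astype(float)
    P=np.array(c['xyz'])+rays(c,u,v,n)*d[...,None]
    P[d==0]=np.nan
    return P
def onplane(c,uv,z,n):
    uv=np.atleast_2d(np.array(uv,float));r=rays(c,uv[:,0],uv[:,1],n);o=np.array(c['xyz'])
    return o+r*((z-o[2])/r[:,2])[:,None]
def load(n,i=0):
    f=np.load(f"pics/{n}{i}.npz");return {k:f[k] for k in('fx','fy','cx','cy','xyz','rotation')},f['im'],f['d']
def circ(p):
    A=np.c_[2*p[:,:2],np.ones(len(p))];s=np.linalg.lstsq(A,(p[:,:2]**2).sum(1),rcond=None)[0]
    return s[:2],np.sqrt(s[2]+s[:2]@s[:2])
E
python3 - <<'E'
from h import *
for n in("scene","wrist","side"):
    c,im,d=load(n);P=cloud(c,d,n);g=im.max(2)
    R=(abs(P[...,0]-.5)<.25)&(abs(P[...,1]-.1)<.3)
    t=R&(abs(P[...,2])<.1)
    # local
    print(n,"table z",np.nanmedian(P[R][:,2]))
    big=cv2.resize(im,None,fx=1,fy=1)
    m=R&(P[...,2]>.055)&(P[...,2]<.085)
    k,l,st,ce=cv2.connectedComponentsWithStats(m.astype(np.uint8))
    for i in range(1,k):
        if st[i,4]>12:
            q=P[l==i];print('hi',st[i],np.round(q.mean(0),4),'bgr',im[l==i].mean(0).round())
    for u,v in ((320,228),(293,268),(237,320)) if n=="scene" else ((200,205),(168,112),(152,185),(245,255),(233,365)):
        print((u,v),P[v,u].round(4),im[v,u])
c,im,d=load('wrist')
cv2.imwrite('pics/a.png',cv2.resize(im[60:400,90:350],None,fx=2.2,fy=1.75))
c,im,d=load('scene')
cv2.imwrite('pics/b.png',cv2.resize(im[180:360,140:380],None,fx=3.3,fy=3.3,interpolation=2))
E
```

```text
scene table z 0.009849559800029328
hi [335 189   8  11  52] [0.4858 0.0953 0.0667] bgr [40. 45. 50.]
hi [283 265   8  10  52] [ 0.5368 -0.1636  0.0698] bgr [100. 109. 116.]
(320, 228) [ 0.5097 -0.0075  0.0484] [139 151 158]
(293, 268) [ 0.5353 -0.1406  0.0473] [140 153 160]
(237, 320) [ 0.5131 -0.3138  0.0135] [147 159 166]
wrist table z 0.04810691076725848
hi [149  98  24  36 610] [0.4861 0.1001 0.0668] bgr [58. 62. 63.]
hi [224 361  16  22 265] [ 0.5358 -0.1582  0.0692] bgr [116. 123. 125.]
(200, 205) [0.5145 0.0134 0.0495] [91 98 94]
(168, 112) [0.4921 0.1016 0.064 ] [52 55 58]
(152, 185) [0.4651 0.034  0.0483] [52 58 60]
(245, 255) [ 0.5482 -0.048   0.0121] [107 116 117]
(233, 365) [ 0.5358 -0.1555  0.0609] [68 74 75]
side table z 0.0031101714199506247
hi [329 192   5   9  43] [ 0.5338 -0.1572  0.069 ] bgr [106. 116. 124.]
hi [330 269   7  14  87] [0.4835 0.1033 0.0662] bgr [38. 38. 40.]
(200, 205) [ 0.9038 -0.1327 -0.0035] [158 181 202]
(168, 112) [ 1.7686 -1.5785 -0.7542] [ 53  92 143]
(152, 185) [ 1.6012 -0.9476 -0.7555] [ 58 104 163]
(245, 255) [ 0.726   0.0248 -0.0018] [ 87  99 110]
(233, 365) [0.6625 0.3316 0.001 ] [158 181 203]
```

View pics/b.png

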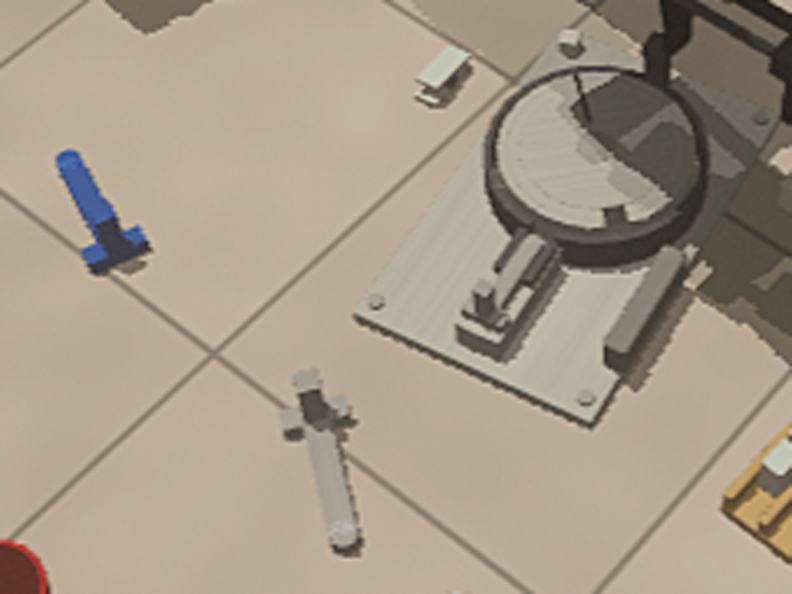

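The enlarged crop settles which T is meant. There are two grey ones: on the unit's bed (post at scene 287,269) and loose on the counter (237,320). The one on the bed is visibly smaller, and it is neither blue nor green, so that is the key. Next is the unit pose.

```bash
python3 - <<'E'
from h import *
from scipy.optimize import least_squares
for n in("wrist","scene"):
    c,im,d=load(n);P=cloud(c,d,n)
    C=np.array([.513,.013])
    r=np.hypot(P[...,0]-C[0],P[...,1]-C[1])
    m=(r>.065)&(r<.1)&(P[...,2]>.036)&(P[...,2]<.052)&(im.max(2)<95)
    for _ in range(4):
        q=P[m]; C,R=circ(q); r=np.hypot(P[...,0]-C[0],P[...,1]-C[1])
        m=(abs(r-.083)<.008)&(P[...,2]>.036)&(P[...,2]<.052)&(im.max(2)<95)
    print(n,'ring',C,R,m.sum(),np.median(P[m][:,2]))
    # side lines: plate edges & box top
    rr=np.hypot(P[...,0]-C[0],P[...,1]-C[1])
    disc=P[rr<.06];print('disc z',np.nanmedian(disc[:,2]))
    dark=(rr<.07)&(rr>.02)&(im.max(2)<62)
    q=P[dark]; print('dark',len(q))
    M=(rr<.25)&(P[...,2]>.008)&(P[...,2]<.017)
    M=cv2.morphologyEx(M.astype(np.uint8),cv2.MORPH_OPEN,np.ones((3,3)))
    mm=P[M>0][:,:2].astype(np.float32);(a,b,t)=cv2.minAreaRect(mm*1000);print('plate',a,b,t)
    hi=(P[...,2]>.058)&(P[...,2]<.085)&(rr<.25)
    for nm,s in(('ptr',1),('key',-1)):
        k=P[hi&(s*(P[...,1]-C[1])>.06)][:,:2]-C
        mu=(k.min(0)+k.max(0))/2;print(nm,k.mean(0),mu,'ang of unit',np.degrees(np.arctan2(-mu[0]*s,mu[1]*s)),np.linalg.norm(mu), np.degrees(np.arctan2(-k.mean(0)[0]*s,k.mean(0)[1]*s)),np.linalg.norm(k.mean(0)))
E
```

```text
wrist ring [0.50478048 0.00507187] 0.08166499031293149 1621 0.04267058188616185
disc z 0.0491326514838441
dark 14474
plate (553.595458984375, 1.11700439453125) (344.2386169433594, 371.41156005859375) 35.54237365722656
ptr [-0.01884699  0.09485316] [-0.02056235  0.09376804] ang of unit 12.368583191491677 0.09599612221810212 11.238100165287099 0.09670745133081589
key [ 0.03097908 -0.16345608] [ 0.03036833 -0.16556385] ang of unit 10.393866089624904 0.16832594265928524 10.731719648397108 0.16636583792980428
scene ring [0.50327063 0.00283366] 0.082810236585013 461 0.042708882637662926
disc z 0.5760419092612753
dark 3115
plate (529.80859375, -29.259490966796875) (239.67172241210938, 322.5669250488281) 10.947089195251465
ptr [-0.01770697  0.09252012] [-0.01912284  0.09420429] ang of unit 11.474745024846017 0.09612560415272021 10.834542490351446 0.09419930860270911
key [ 0.03342772 -0.166339  ] [ 0.03092168 -0.16507432] ang of unit 10.609678537213092 0.1679454751336838 11.362888559829553 0.16966459532795702
```

View pics/a.png

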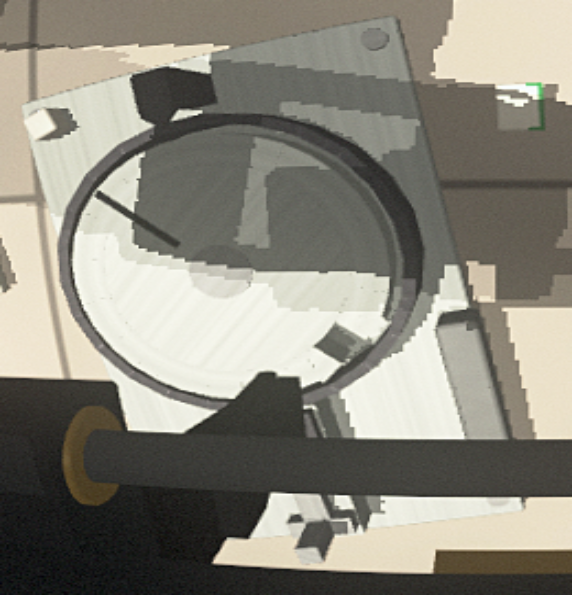

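Unit: axis at about (0.504, 0.004), yaw about 11° from the pointer–post line and the plate. The key post is about 166 mm from the axis, which puts it 30 mm short of home and consistent with the brief. The crop shows the line from wrist px (134,170) to (171,199) and the notch at (245,255).

```bash
python3 - <<'E'
from h import *
c,im,d=load('wrist');C=np.array([.504,.0042])
for z in(.048,.050):
    q=onplane(c,[(134.5,170.3),(170.9,198.9),(245,255)],z,'wrist')[:,:2]
    print(z,q,np.linalg.norm(q-C,axis=1)); v=q[0]-q[1];print('line deg',np.degrees(np.arctan2(v[1],v[0])),'from c',[np.degrees(np.arctan2(*(p-C)[::-1])) for p in q],'pointer',101)
# target press point and tool shift
a=np.radians(10);p=C+.048*np.array([np.cos(a),np.sin(a)])
s=read_state();print(p,s['position'],s['tcp_rot'].T@(np.r_[p,.0]-s['position']))
q=np.array(s['tcp_rot'].T[:2,:2]@(p-C))
for f in(.05,):
    R=np.array([[np.cos(f),-np.sin(f)],[np.sin(f),np.cos(f)]]);print('row shift',R@q-q)
E
```

```text
0.048 [[ 0.44635259  0.04932414]
 [ 0.48432148  0.01968783]
 [ 0.55565914 -0.0362063 ]] [0.073208   0.0250423  0.06558457]
line deg 142.02647415802238 from c [np.float64(141.94755089090157), np.float64(141.79575142629852), np.float64(-38.031500835602216)] pointer 101
0.05 [[ 0.44742135  0.04947087]
 [ 0.48516349  0.02001156]
 [ 0.5560751  -0.03554876]] [0.07246099 0.02459308 0.06551168]
line deg 142.02647415802238 from c [np.float64(141.33528037987497), np.float64(139.98956286198572), np.float64(-37.3543797724022)] pointer 101
[0.55127077 0.01253511] [6.24420397e-01 1.35480505e-04 2.07702652e-01] [ 0.01232838 -0.0728051   0.20782791]
row shift [-0.00237296  0.00035758]
```

send_rows:
  plan:
    - [255, 0.002, -0.012, 0.022, 0]
    - [255, 0.002, -0.012, 0.022, 0]
    - [255, 0.002, -0.012, 0.022, 0]
    - [255, 0.002, -0.012, 0.022, 0]
    - [255, 0.002, -0.012, 0.022, 0]
    - [255, 0.002, -0.012, 0.022, 0]
    - [255, 0, 0, 0, 0]
    - [255, 0, 0, 0, 0]
    - [255, 0, 0, 0, 0]
    - [255, 0, 0, 0, 0]

```text
time_s: 0.98
position: [0.5555, 0.0115, 0.078]
tcp_rot: [[0.0, 1.0, 0.004], [1.0, -0.0, -0.001], [-0.001, 0.004, -1.0]]
force: [0.7, -0.1, 0.2]
opening: 0.323
grasp_force: 0.0
```

send_rows:
  plan:
    - [255, 0, -0.003, 0.002, 0]
    - [255, 0, 0, 0.002, 0]
    - [255, 0, 0, 0.002, 0]
    - [255, 0, 0, 0.002, 0]
    - [255, 0, 0, 0, 0]
    - [255, 0, 0, 0, 0]
    - [255, 0, 0, 0, 0]
    - [255, 0, 0, 0, 0]

```text
time_s: 1.65
position: [0.5501, 0.012, 0.0685]
tcp_rot: [[-0.0, 1.0, 0.0], [1.0, 0.0, -0.0], [-0.0, 0.0, -1.0]]
force: [0.1, -1.0, -0.2]
opening: 0.006
grasp_force: 0.0
```

send_rows:
  plan:
    - [255, 0, 0, 0.0015, 0]
    - [255, 0, 0, 0.0015, 0]
    - [255, 0, 0, 0.0015, 0]
    - [255, 0, 0, 0, 0]
    - [255, 0, 0, 0, 0]
    - [255, 0, 0, 0, 0]

```text
time_s: 2.15
position: [0.55, 0.012, 0.0639]
tcp_rot: [[-0.0, 1.0, -0.0], [1.0, 0.0, 0.0], [0.0, -0.0, -1.0]]
force: [-0.3, 0.4, 0.9]
opening: 0.007
grasp_force: 0.0
```

send_rows:
  plan:
    - [255, 0, 0, 0.0015, 0]
    - [255, 0, 0, 0.0015, 0]
    - [255, 0, 0, 0, 0]
    - [255, 0, 0, 0, 0]
    - [255, 0, 0, 0, 0]

```text
time_s: 2.57
position: [0.55, 0.012, 0.0609]
tcp_rot: [[-0.0, 1.0, -0.0], [1.0, 0.0, 0.0], [0.0, -0.0, -1.0]]
force: [0.2, 0.9, 0.2]
opening: 0.001
grasp_force: 0.0
```

send_rows:
  plan:
    - [255, 0, 0, 0.001, 0]
    - [255, 0, 0, 0.001, 0]
    - [255, 0, 0, 0, 0]
    - [255, 0, 0, 0, 0]

```text
time_s: 2.9
position: [0.5499, 0.0121, 0.0589]
tcp_rot: [[0.0, 1.0, -0.0], [1.0, -0.0, 0.0], [0.0, -0.0, -1.0]]
force: [0.1, -0.2, -0.1]
opening: 0.002
grasp_force: 0.0
```

```bash
python3 - <<'E'
from h import *
print(finger_overhang)
c=calibration('wrist');im,d=capture('wrist');np.savez("pics/wrist1.npz",im=im,d=d,**c);cv2.imwrite("pics/wrist1.png",im);s=read_state();print(s['force'],s['position'],s['time_s'])
E
```

```text
0.014
[-0.3649723   0.1176879  -0.19323216] [0.54993723 0.01203816 0.05890219] 2.95
```

View pics/wrist1.png

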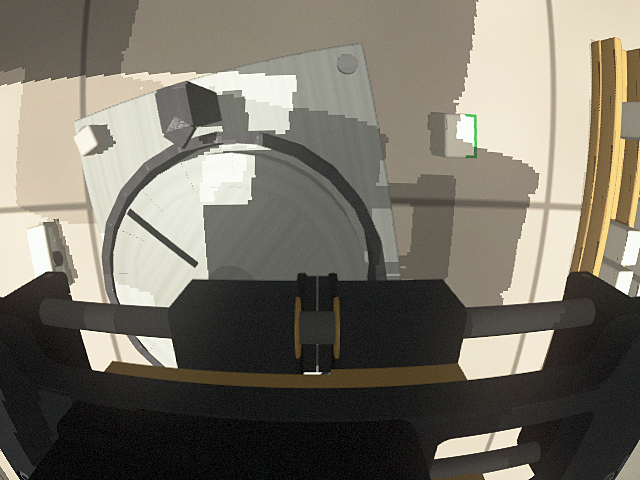

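The wrist view shows the line from (130,211) to (196,266), the pointer post at (190,105) and the closed fingertips at (317,280). There is no contact yet, so I keep lowering.

send_rows:
  plan:
    - [255, 0, 0, 0.001, 0]
    - [255, 0, 0, 0.001, 0]
    - [255, 0, 0, 0, 0]
    - [255, 0, 0, 0, 0]

```text
time_s: 3.28
position: [0.5499, 0.012, 0.0568]
tcp_rot: [[-0.0, 1.0, -0.0], [1.0, 0.0, 0.0], [0.0, -0.0, -1.0]]
force: [0.8, -0.1, -0.2]
opening: 0.007
grasp_force: 0.0
```

```bash
python3 - <<'E'
from h import *
c,im,d=load('wrist',1);P=cloud(c,d,'wrist')
for u,v in((160,260),(220,180),(320,230),(317,276),(317,285),(130,330)):print((u,v),P[v-1:v+2,u-1:u+2].reshape(-1,3).mean(0).round(4))
s=read_state();print(s['force'],s['moment'],s['position'])
E
```

```text
(160, 260) [0.4622 0.0212 0.0481]
(220, 180) [0.5008 0.0649 0.048 ]
(320, 230) [0.5522 0.0383 0.0478]
(317, 276) [0.5506 0.0182 0.0617]
(317, 285) [0.5506 0.0225 0.0833]
(130, 330) [0.5034 0.041  0.1596]
[ 0.78688153 -0.11024417 -0.15293098] [ 0.04187647 -0.07137332  0.02947136] [0.54990299 0.01203876 0.0568457 ]
```

send_rows:
  plan:
    - [255, 0, 0, 0.001, 0]
    - [255, 0, 0, 0.001, 0]
    - [255, 0, 0, 0, 0]
    - [255, 0, 0, 0, 0]

```text
time_s: 3.62
position: [0.5499, 0.0121, 0.0548]
tcp_rot: [[-0.0, 1.0, -0.0], [1.0, 0.0, 0.0], [0.0, -0.0, -1.0]]
force: [0.2, -0.1, -0.1]
opening: 0.002
grasp_force: 0.0
```

```bash
python3 - <<'E'
from h import *
c=calibration('wrist');im,d=capture('wrist');P=cloud(c,d,'wrist')
for u,v in((160,260),(220,180),(320,230)):print((u,v),P[v-1:v+2,u-1:u+2].reshape(-1,3).mean(0).round(4))
s=read_state();print(s['force'],s['moment'],s['position'],s['tau'])
E
```

```text
(160, 260) [0.4641 0.0226 0.0482]
(220, 180) [0.5018 0.0653 0.0476]
(320, 230) [0.5522 0.0393 0.0478]
[ 0.66992602  0.35711315 -0.21847115] [-0.00239743  0.05165572 -0.00823163] [0.54993709 0.01201608 0.0549046 ] [-8.36085619e-04 -4.17894065e+01 -9.96646196e+00  4.59848635e-02
  5.22984029e-02 -7.35083290e-05]
```

send_rows:
  plan:
    - [255, 0, 0, 0.001, 0]
    - [255, 0, 0, 0.001, 0]
    - [255, 0, 0, 0, 0]
    - [255, 0, 0, 0, 0]

```text
time_s: 4.0
position: [0.5499, 0.012, 0.0529]
tcp_rot: [[-0.0, 1.0, -0.0], [1.0, 0.0, 0.0], [0.0, -0.0, -1.0]]
force: [-0.7, -0.1, -1.0]
opening: 0.005
grasp_force: 0.0
```

```bash
python3 - <<'E'
from h import *
c=calibration('side');im,d=capture('side');np.savez("pics/side1.npz",im=im,d=d,**c)
R=np.array(c['rotation']);p=R.T@(np.array([.55,.012,.0529])-c['xyz']);u,v=c['fx']*p[0]/p[2]+c['cx'],c['fy']*p[1]/p[2]+c['cy'];print(u,v)
u,v=int(u),int(v);a=im[v-50:v+50,u-65:u+65]
c2=calibration('scene');im2,d2=capture('scene');R=np.array(c2['rotation']);p=R.T@(np.array([.55,.012,.0529])-c2['xyz']);u,v=c2['fx']*p[0]/p[2]+c2['cx'],c2['fy']*p[1]/p[2]+c2['cy'];print(u,v)
u,v=int(u),int(v);b=im2[v-50:v+50,u-65:u+65]
cv2.imwrite('pics/c.png',cv2.resize(np.hstack([a,b]),None,fx=3,fy=3,interpolation=2))
E
```

```text
312.6285970499593 246.33086308407442
337.60970085074666 230.0861734959091
```

View pics/c.png

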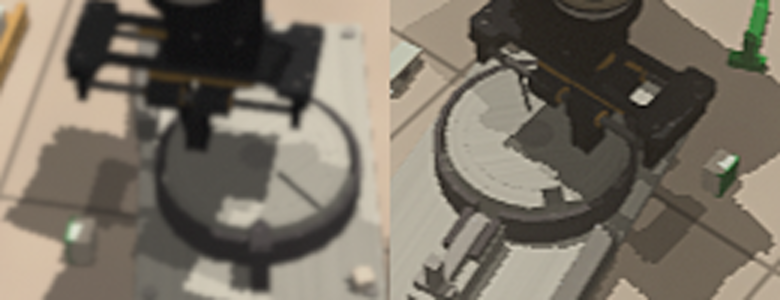

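The side crop shows the fingertip ending at about (313,245), just where the TCP itself projects. So the tips are still above the disc and stand out less than nominal when shut. I continue gently.

send_rows:
  plan:
    - [255, 0, 0, 0.001, 0]
    - [255, 0, 0, 0.001, 0]
    - [255, 0, 0, 0, 0]
    - [255, 0, 0, 0, 0]

```text
time_s: 4.43
position: [0.5499, 0.0121, 0.0508]
tcp_rot: [[0.0, 1.0, -0.0], [1.0, -0.0, 0.0], [0.0, -0.0, -1.0]]
force: [-0.6, 0.3, 0.1]
opening: 0.006
grasp_force: 0.0
```

```bash
python3 - <<'E'
from h import *
c,im,d=load('side',1);P=cloud(c,d,'side')
for v in range(225,256,2):print(v,P[v,313].round(4),im[v,313])
E
```

```text
225 [0.5405 0.043  0.1627] [39 41 43]
227 [0.5402 0.045  0.1583] [29 27 28]
229 [0.5391 0.0505 0.1575] [27 28 28]
231 [0.5386 0.0532 0.1539] [23 25 25]
233 [0.5393 0.0511 0.1449] [24 24 25]
235 [0.5457 0.0229 0.1067] [24 22 23]
237 [0.5465 0.0202 0.0966] [21 20 21]
239 [0.5462 0.0222 0.0917] [20 21 21]
241 [0.5463 0.0225 0.0849] [22 22 22]
243 [0.5471 0.0195 0.0741] [22 21 22]
245 [0.5464 0.0232 0.0711] [32 34 35]
247 [0.5492 0.0115 0.05  ] [68 74 76]
249 [0.5485 0.0156 0.0472] [73 78 82]
251 [0.547  0.0228 0.0482] [73 79 81]
253 [0.5458 0.0291 0.0481] [73 79 81]
255 [0.5447 0.0346 0.0472] [74 79 82]
```

send_rows:
  plan:
    - [255, 0, 0, 0.001, 0]
    - [255, 0, 0, 0.001, 0]
    - [255, 0, 0, 0.001, 0]
    - [255, 0, 0, 0, 0]
    - [255, 0, 0, 0, 0]

```text
time_s: 4.85
position: [0.5499, 0.012, 0.0478]
tcp_rot: [[-0.0, 1.0, -0.0], [1.0, 0.0, 0.0], [0.0, -0.0, -1.0]]
force: [0.0, 0.3, 0.1]
opening: 0.008
grasp_force: 0.0
```

send_rows:
  plan:
    - [255, 0, 0, 0.001, 0]
    - [255, 0, 0, 0.001, 0]
    - [255, 0, 0, 0.001, 0]
    - [255, 0, 0, 0, 0]
    - [255, 0, 0, 0, 0]

```text
time_s: 5.27
position: [0.5499, 0.012, 0.0449]
tcp_rot: [[0.0, 1.0, -0.0], [1.0, -0.0, 0.0], [0.0, -0.0, -1.0]]
force: [0.1, -0.3, -0.3]
opening: 0.009
grasp_force: 0.0
```

```bash
python3 - <<'E'
from h import *
print(read_state()['force'])
for n in('side','wrist'):
    c=calibration(n);im,d=capture(n);P=cloud(c,d,n);np.savez(f"pics/{n}2.npz",im=im,d=d,**c)
    for v in (range(236,258,2) if n=='side' else range(255,290,3)):print(n,v,P[v,313].round(4),im[v,313])
    m=(np.hypot(P[...,0]-.504,P[...,1]-.004)<.06)&(P[...,2]<.055);print('disc',np.median(P[m][:,2]))
E
```

```text
[ 0.13323753 -0.34297469 -0.29384558]
side 236 [0.5392 0.0524 0.1361] [24 23 25]
side 238 [0.5457 0.024  0.0973] [22 21 22]
side 240 [0.547  0.0188 0.0842] [23 22 24]
side 242 [0.5463 0.0227 0.0814] [23 23 24]
side 244 [0.5468 0.0211 0.0723] [21 21 22]
side 246 [0.5462 0.0246 0.069 ] [22 22 24]
side 248 [0.5466 0.0236 0.0605] [51 54 56]
side 250 [0.5474 0.0209 0.0497] [73 79 81]
side 252 [0.5463 0.0266 0.0489] [73 79 81]
side 254 [0.545 0.033 0.049] [73 79 81]
side 256 [0.5434 0.0409 0.051 ] [75 80 82]
disc 0.048247937866436885
wrist 255 [0.5487 0.0294 0.0484] [ 92 103  99]
wrist 258 [0.5487 0.0279 0.0485] [ 97 102  99]
wrist 261 [0.5487 0.0265 0.0488] [90 97 95]
wrist 264 [0.5487 0.0248 0.0484] [ 99 102 102]
wrist 267 [0.5487 0.0231 0.048 ] [ 93 100 100]
wrist 270 [0.5487 0.0216 0.0482] [ 93 102 100]
wrist 273 [0.5487 0.0199 0.0479] [ 94 100  98]
wrist 276 [0.5488 0.0223 0.0581] [46 44 45]
wrist 279 [0.5489 0.0223 0.062 ] [30 31 31]
wrist 282 [0.5489 0.0221 0.0651] [31 33 29]
wrist 285 [0.5489 0.0225 0.0696] [19 25 16]
wrist 288 [0.549  0.0221 0.0719] [26 22 26]
disc 0.04818672098125759
```

The depth image puts the fingertip edge about 10 mm above the TCP, at 0.055, with the disc at 0.048. Contact should come near TCP z of about 0.037.

send_rows:
  plan:
    - [255, 0, 0, 0.001, 0]
    - [255, 0, 0, 0.001, 0]
    - [255, 0, 0, 0.001, 0]
    - [255, 0, 0, 0.001, 0]
    - [255, 0, 0, 0, 0]
    - [255, 0, 0, 0, 0]

```text
time_s: 5.87
position: [0.5499, 0.0121, 0.0409]
tcp_rot: [[0.0, 1.0, -0.0], [1.0, -0.0, 0.0], [0.0, -0.0, -1.0]]
force: [0.5, 0.0, -0.3]
opening: 0.01
grasp_force: 0.0
```

send_rows:
  plan:
    - [255, 0, 0, 0.001, 0]
    - [255, 0, 0, 0.001, 0]
    - [255, 0, 0, 0, 0]
    - [255, 0, 0, 0, 0]
    - [255, 0, 0, 0, 0]

```text
time_s: 6.28
position: [0.55, 0.012, 0.0389]
tcp_rot: [[0.0, 1.0, -0.0], [1.0, -0.0, 0.0], [0.0, -0.0, -1.0]]
force: [0.1, -0.3, 0.6]
opening: 0.006
grasp_force: 0.0
```

send_rows:
  plan:
    - [255, 0, 0, 0.001, 0]
    - [255, 0, 0, 0.001, 0]
    - [255, 0, 0, 0, 0]
    - [255, 0, 0, 0, 0]
    - [255, 0, 0, 0, 0]

```text
time_s: 6.7
position: [0.5499, 0.012, 0.0369]
tcp_rot: [[0.0, 1.0, -0.0], [1.0, -0.0, 0.0], [0.0, -0.0, -1.0]]
force: [-0.3, -0.2, -0.9]
opening: 0.004
grasp_force: 0.0
```

send_rows:
  plan:
    - [255, 0, 0, 0.001, 0]
    - [255, 0, 0, 0.001, 0]
    - [255, 0, 0, 0, 0]
    - [255, 0, 0, 0, 0]
    - [255, 0, 0, 0, 0]

```text
time_s: 7.12
position: [0.5501, 0.012, 0.0351]
tcp_rot: [[0.0, 1.0, 0.0], [1.0, -0.0, -0.0], [-0.0, 0.0, -1.0]]
force: [0.5, -0.1, 0.9]
opening: 0.01
grasp_force: 0.5
```

```bash
python3 - <<'E'
from h import *
n='wrist'
c=calibration(n);im,d=capture(n);P=cloud(c,d,n);print(read_state()['force'])
for v in range(262,285,2):print(n,v,P[v,313].round(4),im[v,313])
m=(np.hypot(P[...,0]-.504,P[...,1]-.004)<.06)&(P[...,2]<.055);print('disc',np.median(P[m][:,2]))
E
```

```text
[ 0.58272714 -0.10602895  0.97724011]
wrist 262 [0.549  0.0287 0.0469] [ 97 106 102]
wrist 264 [0.549  0.0281 0.048 ] [ 91 101 100]
wrist 266 [0.549  0.0274 0.0488] [89 98 97]
wrist 268 [0.549  0.0261 0.0478] [90 97 97]
wrist 270 [0.549  0.0251 0.0479] [ 94 101  99]
wrist 272 [0.549  0.024  0.0475] [89 96 95]
wrist 274 [0.549  0.0229 0.0472] [101 108 108]
wrist 276 [0.549  0.0217 0.0468] [40 47 47]
wrist 278 [0.549  0.0223 0.0508] [15 22 20]
wrist 280 [0.549  0.0223 0.0534] [28 30 33]
wrist 282 [0.5491 0.0225 0.0563] [29 31 27]
wrist 284 [0.5491 0.0225 0.0587] [23 26 23]
disc 0.04778731826970212
```

Contact has just begun at TCP z of about 0.035, with about 1 N of force. Now press in.

send_rows:
  plan:
    - [255, 0, 0, 0.001, 0]
    - [255, 0, 0, 0.001, 0]
    - [255, 0, 0, 0, 0]
    - [255, 0, 0, 0, 0]
    - [255, 0, 0, 0, 0]

```text
time_s: 7.58
position: [0.5503, 0.012, 0.0332]
tcp_rot: [[-0.0, 1.0, 0.001], [1.0, 0.0, -0.0], [-0.0, 0.001, -1.0]]
force: [0.1, 0.9, 4.6]
opening: 0.006
grasp_force: 2.3
```

send_rows:
  plan:
    - [255, 0, 0, 0.0013, 0]
    - [255, 0, 0, 0.0013, 0]
    - [255, 0, 0, 0, 0]
    - [255, 0, 0, 0, 0]
    - [255, 0, 0, 0, 0]

```text
time_s: 8.0
position: [0.5505, 0.012, 0.0311]
tcp_rot: [[-0.0, 1.0, 0.001], [1.0, 0.0, -0.0], [-0.0, 0.001, -1.0]]
force: [-0.9, 0.3, 8.8]
opening: 0.003
grasp_force: 4.4
```

send_rows:
  plan:
    - [255, 0, 0, 0.0008, 0]
    - [255, 0, 0, 0, 0]
    - [255, -0.00233, 0.00033, 0, 0.05]
    - [255, -0.00233, 0.00033, 0, 0.05]
    - [255, -0.00233, 0.00033, 0, 0.05]
    - [255, -0.00233, 0.00033, 0, 0.05]
    - [255, 0, 0, 0, 0]
    - [255, 0, 0, 0, 0]

```text
time_s: 8.67
position: [0.5514, 0.0029, 0.0306]
tcp_rot: [[0.199, 0.98, 0.002], [0.98, -0.199, 0.0], [0.001, 0.002, -1.0]]
force: [0.2, 1.6, 10.8]
opening: 0.004
grasp_force: 5.0
```

```bash
cat >> h.py <<'E'
def lineang(tag):
    c=calibration('wrist');im,d=capture('wrist');np.savez(f"pics/wrist{tag}.npz",im=im,d=d,**c);P=cloud(c,d,'wrist')
    C=np.array([.504,.0042]);r=np.hypot(P[...,0]-C[0],P[...,1]-C[1]);th=np.degrees(np.arctan2(P[...,1]-C[1],P[...,0]-C[0]))
    g=im.max(2).astype(np.float32);bh=cv2.morphologyEx(g,cv2.MORPH_BLACKHAT,np.ones((15,15)))
    m=(r>.028)&(r<.068)&(P[...,2]<.053)&(th>80)&(th<160)&(bh>25)
    k,l,st,ce=cv2.connectedComponentsWithStats(m.astype(np.uint8),connectivity=8)
    for i in range(1,k):
        if st[i,4]>60:
            v,u=np.nonzero(l==i);z=np.nanmedian(P[l==i][:,2])
            q=onplane(c,np.c_[u,v],z,'wrist')[:,:2].astype(np.float32);f=cv2.fitLine(q,cv2.DIST_L2,0,.01,.01).ravel()
            a=np.degrees(np.arctan2(f[1],f[0]))%180;off=(f[2]-C[0])*f[1]-(f[3]-C[1])*f[0]
            print('line',st[i],'ang',a.round(2),'mean th',th[l==i].mean().round(2),'r',r[l==i].min().round(3),r[l==i].max().round(3),'off',off.round(4),'z',z)
    s=read_state();print(s['force'],s['position'],s['time_s'])
E
python3 -c "
from h import *
lineang(3)"
```

```text
line [170 200  24  20 161] ang 18.56 mean th 96.7 r 0.05 0.057 off -0.0529 z 0.04423067990503804
line [111 229  66  54 622] ang 131.06 mean th 132.42 r 0.028 0.068 off 0.0011 z 0.044451372530873376
[0.17008033 2.13126575 9.22559369] [0.5513903  0.0029021  0.03061318] 8.7167
```

The pulley follows without slip: the line went from 142° to 131°, with about 10 N pressed. 30° remain.

send_rows:
  plan:
    - [255, -0.00233, 0.00033, 0, 0.05]
    - [255, -0.00233, 0.00033, 0, 0.05]
    - [255, -0.00233, 0.00033, 0, 0.05]
    - [255, -0.00233, 0.00033, 0, 0.05]
    - [255, -0.00233, 0.00033, 0, 0.05]
    - [255, -0.00233, 0.00033, 0, 0.05]
    - [255, -0.00233, 0.00033, 0, 0.05]
    - [255, -0.00233, 0.00033, 0, 0.05]
    - [255, -0.00233, 0.00033, 0, 0.05]
    - [255, 0, 0, 0, 0]
    - [255, 0, 0, 0, 0]

```text
time_s: 9.63
position: [0.5469, -0.0176, 0.0307]
tcp_rot: [[0.606, 0.796, 0.004], [0.796, -0.606, -0.0], [0.002, 0.003, -1.0]]
force: [0.0, 1.5, 9.8]
opening: 0.006
grasp_force: 4.8
```

```bash
python3 -c "
from h import *
lineang(4)
c,im,d=load('wrist',4);cv2.imwrite('pics/w4.png',im)"
```

```text
line [110 232  66  54 622] ang 106.76 mean th 107.8 r 0.028 0.068 off 0.0008 z 0.044579632652602175
[0.35780004 1.5704277  9.59638472] [ 0.54687561 -0.01760293  0.03074598] 9.6833
```

View pics/w4.png

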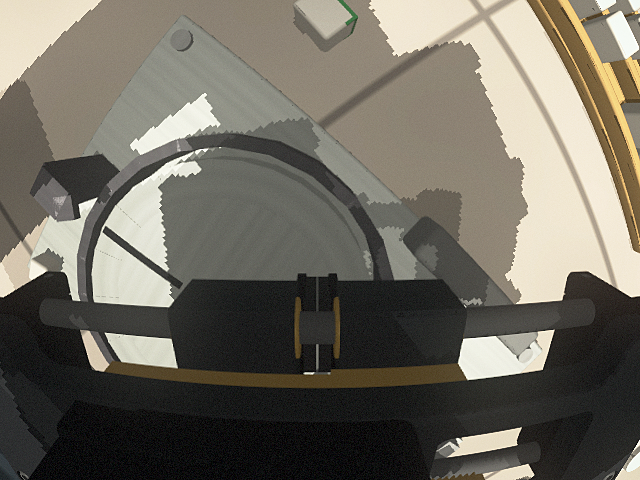

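The wrist view shows the line from (105,229) to (181,285), near the pointer at (75,200). It measures 106.8° against 101°, so a small remainder is left.

send_rows:
  plan:
    - [255, -0.00256, 0.00036, 0, 0.055]
    - [255, -0.00256, 0.00036, 0, 0.055]
    - [255, 0, 0, 0, 0]
    - [255, 0, 0, 0, 0]

```text
time_s: 10.02
position: [0.5445, -0.0221, 0.0308]
tcp_rot: [[0.689, 0.724, 0.004], [0.724, -0.689, -0.0], [0.003, 0.003, -1.0]]
force: [1.4, 2.6, 9.6]
opening: 0.003
grasp_force: 4.8
```

```bash
python3 -c "
from h import *
lineang(5)"
```

```text
line [110 233  66  52 608] ang 100.49 mean th 101.94 r 0.028 0.068 off 0.0011 z 0.044665665213958
[1.44190798 1.32040901 9.27038654] [ 0.54444119 -0.02213423  0.03076213] 10.0667
```

Line at 100.5–102° against the pointer's 101°. Now lift straight off, turn back, open, and move behind the key for a closer look.

send_rows:
  plan:
    - [255, 0, 0, -0.002, 0]
    - [255, 0, 0, -0.004, 0]
    - [255, 0, 0, -0.008, 0]
    - [255, 0, 0, -0.02, 0]
    - [255, 0, 0, -0.025, 0]
    - [255, 0, 0, -0.025, -0.119]
    - [255, 0, 0, -0.025, -0.119]
    - [0, 0, 0, 0, -0.119]
    - [0, 0, 0, 0, -0.119]
    - [0, 0, 0, 0, -0.119]
    - [0, 0, 0, 0, -0.119]
    - [0, 0, 0, 0, -0.119]
    - [0, 0, 0, 0, -0.12]
    - [0, -0.03, -0.006, 0, 0]
    - [0, -0.03, -0.006, 0, 0]
    - [0, -0.03, -0.006, 0, 0]
    - [0, -0.03, -0.006, 0, 0]
    - [0, -0.03, -0.006, 0, 0]
    - [0, -0.03, -0.006, 0, 0]
    - [0, 0, 0, 0, 0]

```text
time_s: 11.73
position: [0.5421, -0.2117, 0.1385]
tcp_rot: [[-0.188, 0.982, 0.001], [0.982, 0.188, -0.004], [-0.004, 0.001, -1.0]]
force: [0.5, 0.3, -0.4]
opening: 0.91
grasp_force: 0.0
```

send_rows:
  plan:
    - [0, 0, 0, 0, 0]
    - [0, 0, 0, 0, 0]
    - [0, 0, 0, 0, 0]

```text
time_s: 11.98
position: [0.5409, -0.2041, 0.1382]
tcp_rot: [[-0.193, 0.981, -0.002], [0.981, 0.193, 0.001], [0.002, -0.001, -1.0]]
force: [0.9, 0.8, 0.1]
opening: 0.992
grasp_force: 0.0
```

```bash
python3 -c "
from h import *
lineang(6)
c,im,d=load('wrist',6);cv2.imwrite('pics/w6.png',im)
P=cloud(c,d,'wrist');m=(P[...,2]>.058)&(P[...,2]<.083)&(abs(P[...,0]-.53)<.1)&(abs(P[...,1]+.03)<.2)
k,l,st,ce=cv2.connectedComponentsWithStats(m.astype(np.uint8))
for i in range(1,k):
  if st[i,4]>60: print(st[i],P[l==i].mean(0).round(4),P[l==i].min(0).round(4),P[l==i].max(0).round(4))
"
```

```text
[0.39107878 0.05304014 0.55782468] [ 0.5411956  -0.20400965  0.13834143] 12.0333
[311 173  18  21 360] [ 0.5348 -0.1606  0.075 ] [ 0.5283 -0.1677  0.058 ] [ 0.5413 -0.1547  0.0777]
```

View pics/w6.png

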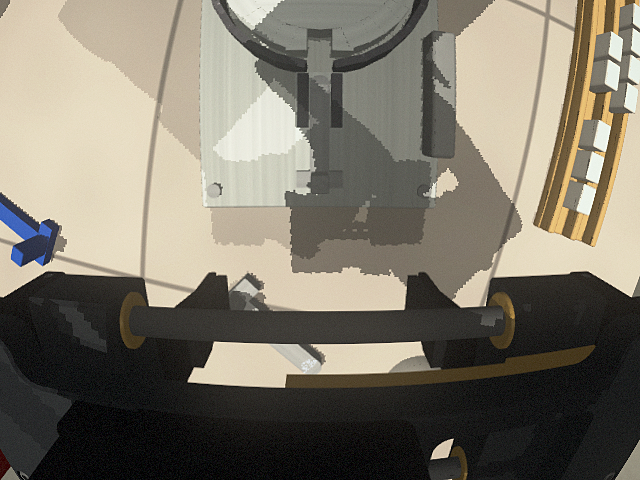

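The wrist view shows the key post top at (320,183), the guide walls at (303/336,100) and the notch at (320,40) squarely facing the bar, so the timing is good. Before descending I check the open fingertips' height against the TCP.

```bash
python3 -c "
from h import *
c,im,d=load('wrist',6);P=cloud(c,d,'wrist')
R=np.array([[-.193,.981,-.002],[.981,.193,.001],[.002,-.001,-1]]);T=np.array([.5410,-.2040,.1383])
Q=(P-T)@R
for v,us in ((276,(212,213,420,422)),(280,(208,212,422,426)),(300,(205,215,420,430))):
  for u in us: print(u,v,Q[v,u].round(4),im[v,u])
print('post top',Q[176:190,314:326][P[176:190,314:326,2]>.072].mean(0))
"
```

```text
212 276 [ 0.0112 -0.0484 -0.0174] [51 55 59]
213 276 [ 0.0114 -0.0477 -0.0178] [49 52 58]
420 276 [ 0.0115  0.0487 -0.0183] [31 38 41]
422 276 [ 0.0113  0.0499 -0.0177] [26 32 35]
208 280 [ 0.0114 -0.0487 -0.023 ] [44 50 55]
212 280 [ 0.0109 -0.0472 -0.0216] [51 57 60]
422 280 [ 0.0114  0.0484 -0.023 ] [31 31 38]
426 280 [ 0.0115  0.0502 -0.0233] [23 29 31]
205 300 [ 0.0102 -0.0449 -0.0417] [45 52 54]
215 300 [ 0.0072 -0.0426 -0.035 ] [38 45 49]
420 300 [ 0.0078  0.0443 -0.0364] [35 39 39]
430 300 [ 0.0099  0.0471 -0.0413] [34 38 40]
post top [0.0443949  0.00242913 0.06235799]
```

The tips sit about 13 mm behind the TCP when open too, matching the contact height found. So the grasp goes at TCP z of about 0.039, with the tips just above the key's cross head.

send_rows:
  plan:
    - [0, 0.0147, 0.0008, 0, 0]
    - [0, 0.0147, 0.0008, 0, 0]
    - [0, 0.0147, 0.0008, 0, 0]
    - [0, 0, 0, 0, 0]
    - [0, 0, 0, 0.02, 0]
    - [0, 0, 0, 0.02, 0]
    - [0, 0, 0, 0.02, 0]
    - [0, 0, 0, 0.018, 0]
    - [0, 0, 0, 0.012, 0]
    - [0, 0, 0, 0.006, 0]
    - [0, 0, 0, 0, 0]
    - [0, 0, 0, 0, 0]
    - [0, 0, 0, 0, 0]
    - [0, 0, 0, 0, 0]

```text
time_s: 13.2
position: [0.5364, -0.1622, 0.0436]
tcp_rot: [[-0.192, 0.981, 0.002], [0.981, 0.192, -0.001], [-0.001, 0.002, -1.0]]
force: [-0.1, -0.0, 0.1]
opening: 0.998
grasp_force: 0.0
```

send_rows:
  plan:
    - [0, 0, 0, 0.0015, 0]
    - [0, 0, 0, 0, 0]
    - [0, 0, 0, 0, 0]

```text
time_s: 13.45
position: [0.5358, -0.162, 0.0414]
tcp_rot: [[-0.192, 0.981, 0.0], [0.981, 0.192, -0.0], [-0.0, 0.0, -1.0]]
force: [-0.8, 0.3, 0.2]
opening: 1.002
grasp_force: 0.0
```

send_rows:
  plan:
    - [0, 0.0015, -0.0006, 0.001, 0]
    - [0, 0, 0, 0, 0]
    - [255, 0, 0, 0, 0]
    - [255, 0, 0, 0, 0]
    - [255, 0, 0, 0, 0]
    - [255, 0, 0, 0, 0]
    - [255, 0, 0, 0, 0]
    - [255, 0, 0, 0, 0]
    - [255, 0, 0, 0, 0]
    - [255, 0, 0, 0, 0]
    - [255, 0, 0, 0, 0]
    - [255, 0, 0, 0, 0]

```text
time_s: 14.45
position: [0.5348, -0.1605, 0.0401]
tcp_rot: [[-0.192, 0.981, 0.0], [0.981, 0.192, -0.0], [-0.0, 0.0, -1.0]]
force: [-0.0, -0.4, -0.7]
opening: 0.329
grasp_force: 0.0
```

send_rows:
  plan:
    - [255, 0, 0, 0, 0]
    - [255, 0, 0, 0, 0]
    - [255, 0, 0, 0, 0]
    - [255, 0, 0, 0, 0]

```text
time_s: 14.78
position: [0.5347, -0.1606, 0.04]
tcp_rot: [[-0.192, 0.981, -0.0], [0.981, 0.192, 0.0], [0.0, -0.0, -1.0]]
force: [-1.0, -0.7, 0.8]
opening: 0.133
grasp_force: 30.0
```

The post is held: opening 11.6 mm, grip 30 N. It is about 31 mm short of home. Sliding in.

send_rows:
  plan:
    - [255, 0.003, 0, 0, 0]
    - [255, 0.004, 0, 0, 0]
    - [255, 0.004, 0, 0, 0]
    - [255, 0.004, 0, 0, 0]
    - [255, 0.003, 0, 0, 0]
    - [255, 0, 0, 0, 0]
    - [255, 0, 0, 0, 0]

```text
time_s: 15.37
position: [0.531, -0.1422, 0.0401]
tcp_rot: [[-0.192, 0.981, -0.001], [0.981, 0.192, 0.001], [0.001, -0.001, -1.0]]
force: [0.2, -0.5, -0.2]
opening: 0.136
grasp_force: 30.0
```

send_rows:
  plan:
    - [255, 0.002, 0, 0, 0]
    - [255, 0.002, 0, 0, 0]
    - [255, 0.002, 0, 0, 0]
    - [255, 0.002, 0, 0, 0]
    - [255, 0, 0, 0, 0]
    - [255, 0, 0, 0, 0]

```text
time_s: 15.87
position: [0.5296, -0.1347, 0.04]
tcp_rot: [[-0.192, 0.981, -0.0], [0.981, 0.192, 0.0], [0.001, -0.0, -1.0]]
force: [-0.2, 0.0, 0.4]
opening: 0.134
grasp_force: 30.0
```

send_rows:
  plan:
    - [255, 0.001, 0, 0, 0]
    - [255, 0.001, 0, 0, 0]
    - [255, 0.001, 0, 0, 0]
    - [255, 0, 0, 0, 0]
    - [255, 0, 0, 0, 0]
    - [255, 0, 0, 0, 0]

```text
time_s: 16.37
position: [0.5292, -0.1319, 0.04]
tcp_rot: [[-0.192, 0.981, -0.0], [0.981, 0.192, 0.0], [0.0, -0.0, -1.0]]
force: [0.6, 0.3, 0.2]
opening: 0.136
grasp_force: 30.0
```

send_rows:
  plan:
    - [255, 0.001, 0, 0, 0]
    - [255, 0.0005, 0, 0, 0]
    - [255, 0, 0, 0, 0]
    - [255, 0, 0, 0, 0]
    - [255, 0, 0, 0, 0]

```text
time_s: 16.78
position: [0.5289, -0.1306, 0.04]
tcp_rot: [[-0.192, 0.981, -0.0], [0.981, 0.192, 0.0], [0.0, -0.0, -1.0]]
force: [0.9, -0.4, -0.6]
opening: 0.135
grasp_force: 30.0
```

send_rows:
  plan:
    - [255, 0.0007, 0, 0, 0]
    - [255, 0.0003, 0, 0, 0]
    - [255, 0, 0, 0, 0]
    - [255, 0, 0, 0, 0]
    - [255, 0, 0, 0, 0]

```text
time_s: 17.2
position: [0.5287, -0.1296, 0.04]
tcp_rot: [[-0.192, 0.981, -0.0], [0.981, 0.192, 0.0], [0.0, -0.0, -1.0]]
force: [-0.2, -0.9, 0.3]
opening: 0.134
grasp_force: 30.0
```

send_rows:
  plan:
    - [255, 0.0007, 0, 0, 0]
    - [255, 0.0003, 0, 0, 0]
    - [255, 0, 0, 0, 0]
    - [255, 0, 0, 0, 0]
    - [255, 0, 0, 0, 0]

```text
time_s: 17.62
position: [0.5288, -0.1292, 0.0401]
tcp_rot: [[-0.192, 0.981, 0.0], [0.981, 0.192, -0.001], [-0.001, 0.0, -1.0]]
force: [-0.2, -3.8, -0.7]
opening: 0.134
grasp_force: 30.0
```

send_rows:
  plan:
    - [255, 0.0005, 0, 0, 0]
    - [255, 0, 0, 0, 0]
    - [255, 0, 0, 0, 0]
    - [255, 0, 0, 0, 0]

```text
time_s: 17.95
position: [0.5288, -0.1291, 0.0402]
tcp_rot: [[-0.192, 0.981, 0.001], [0.981, 0.192, -0.002], [-0.002, 0.0, -1.0]]
force: [-0.1, -5.0, 0.2]
opening: 0.136
grasp_force: 30.0
```

There is a hard stop at unit y of about −135.5 mm, after 32 mm of travel: home. Release, lift and look.

send_rows:
  plan:
    - [255, -0.0003, 0, 0, 0]
    - [0, 0, 0, 0, 0]
    - [0, 0, 0, 0, 0]
    - [0, 0, 0, 0, 0]
    - [0, 0, 0, 0, 0]
    - [0, 0, 0, 0, 0]
    - [0, 0, 0, 0, 0]
    - [0, 0, 0, -0.01, 0]
    - [0, 0, 0, -0.025, 0]
    - [0, 0, 0, -0.03, 0]
    - [0, 0, 0, -0.03, 0]
    - [0, -0.03, 0, -0.01, 0]
    - [0, -0.03, 0, 0, 0]
    - [0, -0.02, 0, 0, 0]
    - [0, 0, 0, 0, 0]
    - [0, 0, 0, 0, 0]
    - [0, 0, 0, 0, 0]

```text
time_s: 19.37
position: [0.543, -0.206, 0.1451]
tcp_rot: [[-0.192, 0.981, -0.001], [0.981, 0.192, 0.001], [0.002, -0.001, -1.0]]
force: [-0.1, 0.2, 0.7]
opening: 0.995
grasp_force: 0.0
```

```bash
python3 -c "
from h import *
c=calibration('wrist');im,d=capture('wrist');P=cloud(c,d,'wrist');m=(P[...,2]>.058)&(P[...,2]<.083)&(abs(P[...,0]-.53)<.1)&(abs(P[...,1]+.03)<.2)
k,l,st,ce=cv2.connectedComponentsWithStats(m.astype(np.uint8))
U=np.array([-.192,.981])
for i in range(1,k):
  if st[i,4]>60:
    p=P[l==i];p=p[p[:,2]>.07].mean(0);print(st[i],p,'unit y',(p[:2]-[.504,.0042])@U,'x',(p[:2]-[.504,.0042])@[.981,.192])
s=read_state();print(s['force'],s['position'],s['opening'],s['time_s'])
sc,_=capture('scene')
cv2.imwrite('pics/f.png',np.vstack([im[0:250,100:540],cv2.resize(sc[170:340,200:400],(440,340))]))
"
```

```text
[309 123  19  18 336] [ 0.52960372 -0.12972117  0.07594534] unit y -0.13629257765651653 x -0.0005956128275698934
[-0.31244192  0.0330242  -0.6597408 ] [ 0.54300598 -0.20565566  0.14492989] 1.001176464701605 19.4167
```

View pics/f.png

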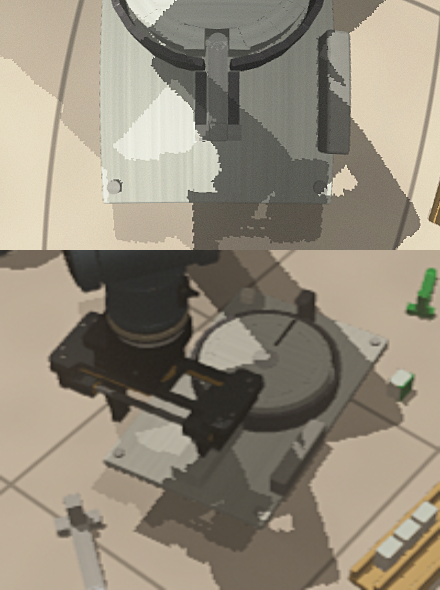

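The picture shows the bar seated in the notch, the cross head against the guide walls (wrist about (318,130)) and the line facing the pointer. The post is at unit y −136 mm, against −136 for home. The arm is clear.

```bash
python3 -c "
from rig import *
print(hand_in())"
```

```text
the job is handed in; nothing more can be done
None
```

The pulley is timed to the pointer, the locking key is fully home in the notch and released, and the job was handed in at about 19.5 s with the arm clear; pressing peaked at about 11 N in the readings, and the hand-in returned no verdict.

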